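# Weigh a model helicopter's tail boom

## Task

Weigh the tail boom (the rod with the flat fin): press and release the round key to wake the scale, then the key whose bar runs along the row to zero it with the empty cup on the pan, stand the boom upright, foot down, in the cup and let go of it, and only then press and release the key whose bar runs up the slope to store the reading. Press each key fully, one at a time; never press the cross-shaped key, nor the wake or zero key once the boom is in the cup. Leave the cup standing on the pan and everything else where it is.

Things in the scene. Friction and masses are not known exactly. Their poses are not given: they have to be found in the camera images.
- scale: bench scale, ivory body 260 x 250 mm, 84 mm tall with pan, fixed. Origin: centre of its underside; x from the key panel (robot side) to the pan, y along the row of keys, z up. Four keys stand at y = -84, -28, 28, 84 mm, in an order that varies, on a black panel on the robot side that slopes at 30 deg; key tops at x = -103, z = 62 mm
- rail (a point): middle of a dark steel guard rail 8 mm thick, 244 mm long along the scale's y, above the keys, at x = -98, z = 114 mm of the scale; its ends bend down to the body at x = -55, z = 50 mm. It bars the way straight down to the keys: press square to the panel, from the robot side, under the rail
- pan (a point): centre of the top of the scale's round steel pan, 150 mm across, 84 mm above the table
- cup: plain aluminium cup standing loose on the pan, 54 mm outside, 44 mm inside, 100 mm tall, floor 6 mm thick, 0.35 kg; origin: centre of its underside, z up. Its place on the pan varies
- cup_rim (a point): centre of the cup's mouth
- boom: tail boom of a model helicopter, the only rod with a fin: black, round, 16 mm thick, 180 mm long, about 60 g. Origin: centre of its plain foot end; z along the rod to the fin end. It starts foot down in one of the holder's sockets, leaning 30 deg, top towards the robot; pull it out along its axis. Grip the bare rod between z = 100 and 150 mm, closing along its y axis
- fin (a point): middle of the boom's flat fin (x = 26, z = 165 mm of the boom): a black plate 4 mm thick in y, from z = 152 to 178 mm, out to x = 48 mm on the +x side only, which is the upper side at the start
- holder: wooden stand 140 x 200 mm, fixed, with three square aluminium sockets, 20 mm inside, 70 mm deep, at y = -66, 0 and 66 mm, leaning 30 deg towards -x (the robot side). Origin: centre of its underside; y along the row, z up. Socket floors at x = 35, z = 26 mm. Boom, driver and marker stand in them in any order
- driver: nut driver in the holder, 150 mm long, 16 mm steel shank down, 27 mm black handle up; origin at its lower end, z along it. Leave it
- marker: white marker pen in the holder, 140 mm long, 18 mm thick; origin at its lower end, z along it. Leave it
- mouse: white computer mouse 100 x 58 x 31 mm lying in front of the holder; origin underneath. Leave it
- disc_wood: wooden disc 90 mm across, 16 mm thick, lying in front of the scale; origin underneath. Leave it
- battery: battery pack 110 x 36 x 26 mm, long axis x, lying to the right; origin underneath. Leave it
- weight: brass calibration weight 48 mm across, 68 mm tall, to the left; origin underneath. Leave it
- pen_mug: blue mug 84 mm across with pens, 165 mm tall in all, to the left; origin underneath. Leave it
- top_disc (a point): centre of the wake key: white cap, round disc 34 mm across, standing 12 mm proud; the point is on its top; z points square out of the panel, up and towards the robot (30 deg from vertical), y along the row of keys, x up the slope
- key_disc (a joint): travel of the wake key. 0 = up, 0.006 m = fully down; spring-loaded: 2 N to start, 5 N fully down, comes up by itself; counts as pressed beyond 0.004 held for 0.1 s, as up below 0.0015
- top_across (a point): centre of the zero key: white cap, bar 14 mm up the slope by 40 mm along the row, standing 12 mm proud; the point is on its top; z points square out of the panel, up and towards the robot (30 deg from vertical), y along the row of keys, x up the slope
- key_across (a joint): travel of the zero key. 0 = up, 0.006 m = fully down; spring-loaded: 2 N to start, 5 N fully down, comes up by itself; counts as pressed beyond 0.004 held for 0.1 s, as up below 0.0015
- top_upright (a point): centre of the store key: white cap, bar 40 mm up the slope by 14 mm along the row, standing 12 mm proud; the point is on its top; z points square out of the panel, up and towards the robot (30 deg from vertical), y along the row of keys, x up the slope
- key_upright (a joint): travel of the store key. 0 = up, 0.006 m = fully down; spring-loaded: 2 N to start, 5 N fully down, comes up by itself; counts as pressed beyond 0.004 held for 0.1 s, as up below 0.0015
- top_cross (a point): centre of the erase key, not to be pressed: white cap, plus-shaped cross, 40 mm over its 12 mm arms, standing 12 mm proud; the point is on its top; z points square out of the panel, up and towards the robot (30 deg from vertical), y along the row of keys, x up the slope
- key_cross (a joint): travel of the erase key, not to be pressed. 0 = up, 0.006 m = fully down; spring-loaded: 2 N to start, 5 N fully down, comes up by itself; counts as pressed beyond 0.004 held for 0.1 s, as up below 0.0015
Mind the look-alikes: they are no part of the job. There is more than one size of the cup; the job needs the smaller. Leave any yellow look-alike of the boom alone.

How it is judged:
By the outcome, as a careful person would: the job done as asked, in the order asked, and still so for the second after the job is handed in, with the robot touching nothing.
It also fails if it takes over 69 s, if anything falls off the work surface, if the arm or the gripper's body presses on something with over 40 N, if the wrist force passes 120 N, or if a joint passes its speed limit or range.

## Robot

A 7-joint arm with a two-finger parallel gripper is mounted at the origin on the work surface. World frame = base frame: x ahead of the robot, y to its left, z up, the work surface at z = 0. Lengths are in m, angles in degrees, forces in N, time in s.
With the tool pointing down it reaches from about 0.425 to 0.875 m from the base axis. Payload 4.7 kg.
Tool frame: the origin (TCP) lies between the finger pads; the fingertips stand 19 mm ahead of it and the grasp point (between the pads) is the TCP; x points along the fingers, z is the direction in which the jaws open and shut, and the axes are right-handed (so a half turn about x gives the same grasp; the last joint's range is limited). The gripper opens to 87 mm and grips with 3 to 60 N. Pads are 19 mm wide; open, the fingers measure 117 mm over their backs; the gripper's body (75 mm by 190 mm) begins 51 mm behind the grasp point.
Start: joints at [-68.062, 18.392, -4.016, 83.108, 1.295, 78.541, -3.26], TCP at [0.234, 0.606, 0.242] pointing down, gripper open.
Joint ranges: [-163.93, 163.93], [-17.29, 119.83], [-79.2, 71.16], [3.27, 140.29], [-89.18, 269.18], [5.43, 117.66], [-154.24, 154.24]. Speed limits (degrees/s): [147.25, 147.25, 180, 180, 180, 180, 180].

## Interface

Orientations are given as [roll, pitch, yaw] about the fixed x, y, z axes, in that order (R = Rz(yaw) Ry(pitch) Rx(roll)).
In Python, from cell import monitor, read_camera, camera_model, env, regions_of gives the robot as it stands. The module is installed in compiled form; this text tells all that it offers.
- The arm moves only by the tool step_arm, never from a script. Its argument "deltas" is a list of rows, each a list of 5 numbers: the gripper's target within -1 to 1 (fully open at 1, half-way at 0, shut at -1), then the shift along the tool's x, y, z in m, then the turn about the tool's x in degrees. A call has 1 to 12 rows; each row is the pose to reach, as a shift and turn from the pose commanded when the call began, along the tool's axes at that moment; what a row does not reach only later rows make up. A row lasts 1/8 s, in which the tool goes at most 62.5 mm and 10.7 degrees, less where a joint would pass 70% of its speed; a pose out of reach is approached as far as the arm can. A call with a gripper value outside its range is refused whole. The fingers move at their own pace and stop on an object; "newtons" is the grip in N (left out, the last holds). Time passes only in rows, so rows that repeat a pose let the fingers close. It gives the time, the measured TCP pose, the force and the opening at its end, in the units of the state.
- monitor.get_obs(): the state, without advancing time (a new reading comes with each control period).
- read_camera(name): name is "scene" or "side" or "wrist"; returns (picture, depth): 400x640x3 uint8, red, green, blue; 400x640 float32, m along the optical axis (not along the pixel's ray), 0 where there is no reading.
- camera_model(name): a dict with "fx", "fy", "cx", "cy" (pixels), "xyz" and "attitude" of the camera in the world. Camera axes: x right, y down, z forward; pixel columns grow to the right and rows downward; lengths in m; the calibration is good to about 2 mm. A picture is of the moment at which its call begins: read the wrist's pose just before it. camera_model takes no time and is no camera call; for the wrist camera it gives the pose at the moment of the call.
- env.sign_off(): hands the job in, once; it reports no verdict.
Trained networks look in the newest picture that a camera, given by its name, has taken for a name from the list of things; names that differ only in an ending like _2 or _b are one class to them, and where a whole thing is asked for, a point or a joint stands for the part that bears it (a point fixed in the world has none). Each returns a list of dicts, best first, with "p" (0 to 1); they miss things now and then, are a little off and sometimes report something else, mostly with a low value. They report only what shows in the picture. A call takes as long as a camera call. They do not tell look-alikes from the thing itself.
- regions_of(camera, thing): "pixels" (400x640 bool, what is visible of it) and "pixel" ([column, row] in pixels, amid what is visible of it).
The state is a dict: "time_s": time; "qpos": joint angles; "joint_velocities": joint speeds; "effort": joint torques, N m; "tool_pos": TCP position; "tool_rot": TCP orientation; "force": force on the tool from outside, world axes, zero at the start; "wrist_torque": the same for the moment, N m; "grip_width": finger opening in m.
Only numpy, scipy, OpenCV 4.12 (cv2) and the standard library are available. Lean on these libraries where they do the work, as an engineer would, in place of code of your own. Each camera call takes 0.05 s, during which the arm holds its last target. There are 200 camera calls.

## Working session

There is one attempt and no reset: what is moved stays moved. The work goes in short steps, Python scripts to look and compute and a tool call to move; the robot and the scene stay as the last step left them, time stands still between calls to the robot, and variables do not carry over. Pictures are saved under pics/ and viewed, about 8 in all and at most 12, crops included, and the job is handed in when it is done.

Besides the shell and the picture viewer there is one more tool, called after "Call:" by a JSON object that holds its "fn" and its "kwargs", one argument or row to a line. step_arm: Moves the arm, as the interface text tells. Its arguments: {"type":"object","properties":{"deltas":{"type":"array"},"newtons":{"type":"number"}},"required":["deltas"]}

```bash
mkdir -p pics; ls
cat > h.py <<'E'
import numpy as np, cv2
from scipy.spatial.transform import Rotation as R
from cell import monitor, read_camera, camera_model, env, regions_of
def cam(n):
    m=camera_model(n); return m
def rot(a):
    a=np.array(a,float)
    return a if a.shape==(3,3) else (R.from_euler('xyz',a,degrees=True).as_matrix() if a.shape==(3,) else R.from_quat(a).as_matrix())
def cloud(d,m):
    v,u=np.mgrid[:400,:640]
    p=np.stack([(u-m['cx'])/m['fx']*d,(v-m['cy'])/m['fy']*d,d],-1)
    return p@rot(m['attitude']).T+np.array(m['xyz'])
def proj(P,m):
    q=(np.array(P)-m['xyz'])@rot(m['attitude'])
    return np.stack([m['fx']*q[...,0]/q[...,2]+m['cx'],m['fy']*q[...,1]/q[...,2]+m['cy']],-1)
E
python3 - <<'E'
from h import *
print(monitor.get_obs())
for n in ['scene','side']:
    m=cam(n); print(n,m)
    im,d=read_camera(n); cv2.imwrite(f'pics/{n}0.png',im[...,::-1]); np.savez(f'{n}0.npz',im=im,d=d)
    C=cloud(d,m)
    for t in ['scale','pan','cup','cup_rim','boom','fin','holder','driver','marker','top_disc','top_across','top_upright','top_cross','rail']:
        for r in regions_of(n,t)[:3]:
            if r['p']<.2: continue
            k=r['pixels']&(d>0); print(t,round(r['p'],2),np.round(r['pixel']),k.sum(),np.round(np.median(C[k],0),3) if k.any() else '')
E
```

```text
pics
{'time_s': 0.0, 'qpos': array([-68.0613563 ,  18.43876195,  -4.01516192,  83.17395426,
         1.2946377 ,  78.54090547,  -3.25934885]), 'joint_velocities': array([ 0.07391737,  0.08253981, -0.01213295,  0.0383437 , -0.16020329,
        0.04438678, -0.03008322]), 'effort': array([ 3.02434291e-04, -4.91294003e+01, -4.03856384e-01, -3.12529135e+01,
       -6.40573818e-02,  4.35344561e-02,  1.59770711e-04]), 'tool_pos': array([0.23418669, 0.60579857, 0.24047311]), 'tool_rot': array([-177.10288117,   89.89145989, -108.23156812]), 'force': array([-0.06920413, -0.47714131,  0.19923836]), 'wrist_torque': array([ 0.02502575, -0.01205215,  0.06438777]), 'grip_width': 0.08715198211648163}
scene {'fx': 420.8113030405872, 'fy': 420.8113030405872, 'cx': 313.3814739559314, 'cy': 197.8064157085295, 'xyz': array([ 1.15997277, -0.84469864,  0.95672749]), 'attitude': array([-128.52605688,    0.23767633,   36.41596231])}
scale 0.56 [363. 213.] 3774 [0.665 0.087 0.068]
pan 0.62 [362. 209.] 3760 [0.664 0.087 0.068]
pan 0.37 [312. 215.] 270 [ 0.608 -0.112  0.155]
cup 0.87 [427. 210.] 977 [0.836 0.19
[... 1448 characters left out ...]
 0.163 0.146]
boom 0.78 [363. 320.] 605 [ 0.369 -0.303  0.014]
boom 0.73 [368. 197.] 182 [ 0.596 -0.112  0.172]
boom 0.68 [294. 201.] 87 [0.517 0.105 0.061]
fin 0.68 [370. 192.] 181 [ 0.598 -0.112  0.173]
fin 0.63 [356. 322.] 651 [ 0.355 -0.302  0.013]
holder 0.82 [383. 242.] 2350 [ 0.591 -0.197  0.022]
holder 0.63 [328. 261.] 586 [ 0.43  -0.127  0.029]
driver 0.74 [381. 215.] 156 [ 0.584 -0.182  0.141]
marker 0.53 [396. 227.] 87 [ 0.578 -0.246  0.13 ]
top_disc 0.39 [288. 194.] 56 [0.509 0.16  0.062]
top_upright 0.31 [251. 146.] 591 [0.578 0.421 0.076]
top_cross 0.6 [297. 201.] 73 [0.516 0.104 0.062]
rail 0.72 [315. 185.] 3384 [0.592 0.095 0.068]
rail 0.62 [211. 172.] 222 [0.417 0.47  0.04 ]
```

Run:
```python
from h import *
a=np.load('scene0.npz')['im'];b=np.load('side0.npz')['im']
A=cv2.resize(a[130:330,190:456],(800,600),interpolation=cv2.INTER_CUBIC)
B=cv2.resize(b[110:350,200:520],(800,600),interpolation=cv2.INTER_CUBIC)
cv2.imwrite('pics/a1.png',A[...,::-1]);cv2.imwrite('pics/b1.png',B[...,::-1])
```

```text
(no output)
```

View pics/a1.png

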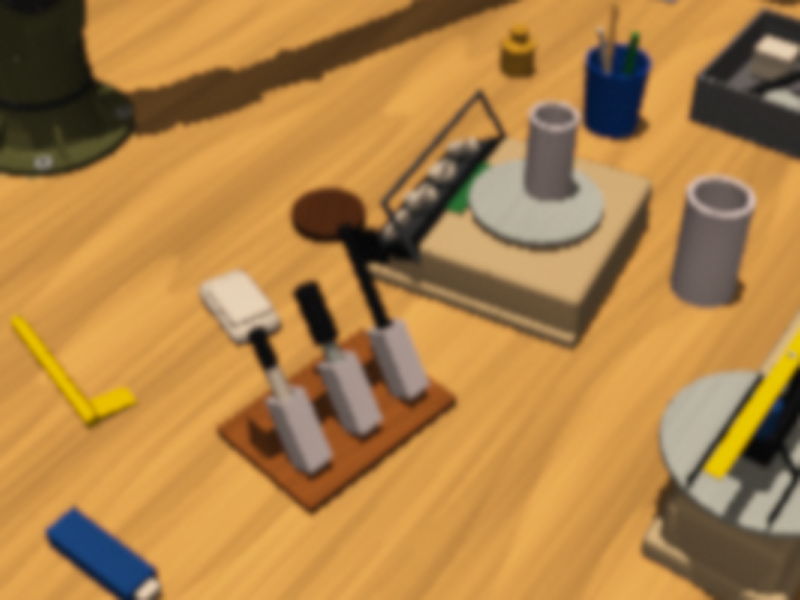

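View pics/b1.png

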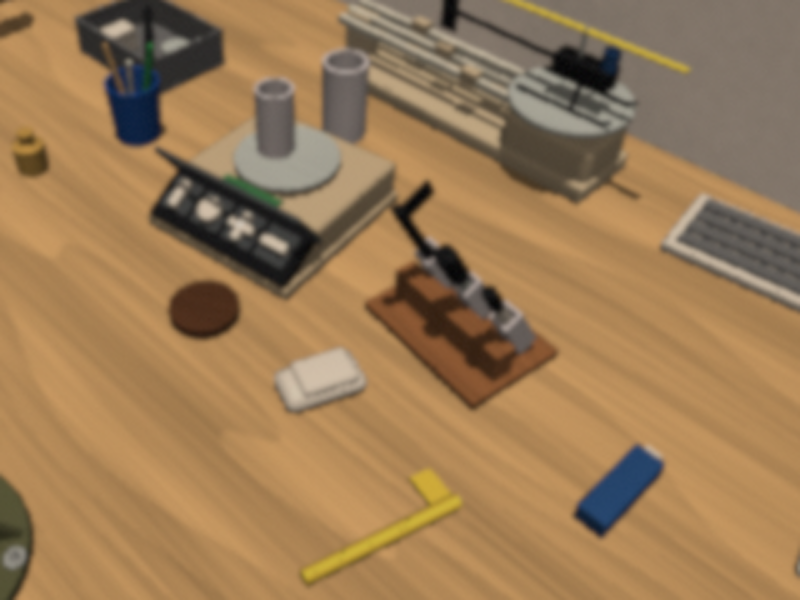

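Side crop: the keys from left to right are upright bar (180,190), disc (208,210), cross (240,225) and across bar (272,243). The small cup is on the pan (275,118). The big cup behind it (345,95) is the decoy. The black finned rod is in the leftmost socket (410,210), and the yellow look-alike lies on the table (380,530).

Run:
```python
from h import *
o=monitor.get_obs(); M=rot(o['tool_rot']); print(np.round(M,3)); m=cam('wrist'); print(m, np.round((np.array(m['xyz'])-o['tool_pos'])@M,3), np.round(M.T@rot(m['attitude']),2))
for n in ['scene','side']:
    z=np.load(n+'0.npz'); C=cloud(z['d'],cam(n))
    # cup rim, scale top, keys
    k=(C[...,2]>.06)&(C[...,2]<.075)&(C[...,0]>.5)&(C[...,0]<.8)&(C[...,1]>-.06)&(C[...,1]<.3)&(z['d']>0)
    r=cv2.minAreaRect(C[k][:,:2].astype(np.float32)); print(n,'scaletop',k.sum(),r)
    k=(C[...,2]>.172)&(C[...,2]<.195)&(abs(C[...,0]-.65)<.06)&(abs(C[...,1]-.16)<.06)&(z['d']>0)
    print('rim',k.sum(),cv2.minEnclosingCircle(C[k][:,:2].astype(np.float32)),C[k][:,2].max())
    k=(C[...,2]>.08)&(C[...,2]<.095)&(abs(C[...,0]-.65)<.12)&(abs(C[...,1]-.1)<.12)&(z['d']>0)
    print('pan',k.sum(),cv2.minEnclosingCircle(C[k][:,:2].astype(np.float32)),np.median(C[k][:,2]))
    g=z['im'].astype(int).min(-1); k=(g>130)&(C[...,2]>.04)&(C[...,2]<.08)&(C[...,0]>.46)&(C[...,0]<.56)&(C[...,1]>-.06)&(C[...,1]<.28)
    nn,l,s,c=cv2.connectedComponentsWithStats(k.astype(np.uint8))
    for i in range(1,nn):
        if s[i,4]>8: print('key',s[i,4],np.round(c[i]),np.round(C[l==i].mean(0),4))
    k=(C[...,2]>.014)&(C[...,2]<.3)&(abs(C[...,0]-.62)<.15)&(C[...,1]>-.32)&(C[...,1]<-.08)&(z['d']>0)
    kb=k&(C[...,2]<.022); print('holder', cv2.minAreaRect(C[kb][:,:2].astype(np.float32)),np.median(C[kb][:,2]))
    b=k&(C[...,1]>-.14)&(z['im'].max(-1)<60)&(C[...,2]>.07)
    P=C[b]; print('boom',len(P),np.round(P[np.argsort(P[:,2])][::max(1,len(P)//12)],3).tolist())
```

```text
[[ 0.    -0.933  0.36 ]
 [ 0.     0.36   0.933]
 [-1.    -0.     0.   ]]
{'fx': 337.8662720100092, 'fy': 337.8662720100092, 'cx': 321.7457881085189, 'cy': 202.64557456245404, 'xyz': array([0.15808876, 0.63505232, 0.38552499]), 'attitude': array([1.62875196e+02, 6.32152193e-02, 6.88706792e+01])} [-0.144  0.081 -0.001] [[ 0.   -0.29  0.96]
 [-0.   -0.96 -0.29]
 [ 1.    0.   -0.  ]]
scene scaletop 1854 ((0.6563267707824707, 0.15001866221427917), (0.29354891180992126, 0.25139227509498596), 5.764899253845215)
rim 132 ((0.6482361555099487, 0.17388761043548584), 0.029739361256361008) 0.18784349612801376
pan 846 ((0.6164333820343018, 0.1152162253856659), 0.12230698764324188) 0.08446040779252023
key 9 [335. 186.] [0.5102 0.1568 0.0616]
holder ((0.580533504486084, -0.17479605972766876), (0.19937726855278015, 0.22599156200885773), 81.65589904785156) 0.015599317474151386
boom 201 [[0.63, -0.12, 0.09], [0.627, -0.12, 0.104], [0.618, -0.118, 0.118], [0.61, -0.117, 0.133], [0.603, -0.112, 0.145], [0.6, -0.112, 0.155], [0.594, -0.109, 0.166], [0.594, -0.109, 0.173], [0.596, -0.107, 0.177], [0.611, -
[... 316 characters left out ...]
277276277542114, 0.10614057630300522), 0.11992392688989639) 0.08504502088124921
key 18 [270. 188.] [0.4936 0.2165 0.0588]
key 39 [282. 194.] [0.5045 0.1627 0.0601]
key 39 [295. 200.] [0.5123 0.1057 0.0606]
key 32 [309. 207.] [0.5223 0.0514 0.0619]
holder ((0.5717119574546814, -0.1883419007062912), (0.19342905282974243, 0.2138897031545639), 7.201272010803223) 0.015510264200702228
boom 123 [[0.628, -0.103, 0.077], [0.623, -0.121, 0.095], [0.614, -0.119, 0.108], [0.602, -0.116, 0.126], [0.596, -0.116, 0.141], [0.582, -0.111, 0.158], [0.591, -0.11, 0.171], [0.573, -0.11, 0.174], [0.595, -0.109, 0.179], [0.569, -0.113, 0.182], [0.572, -0.106, 0.184], [0.609, -0.111, 0.187], [0.605, -0.11, 0.192]]
```

Call:
{"fn": "step_arm", "kwargs": {
  "deltas": [
    [-1,-0.02,-0.04,-0.04,-5],
    [-1,-0.02,-0.08,-0.08,-10],
    [-1,-0.02,-0.12,-0.115,-15],
    [-1,-0.02,-0.16,-0.155,-20],
    [-1,-0.02,-0.2,-0.19,-25],
    [-1,-0.02,-0.24,-0.23,-30],
    [-1,-0.02,-0.28,-0.27,-30],
    [-1,-0.01,-0.32,-0.31,-30],
    [-1,0,-0.3675,-0.352,-30],
    [-1,0,-0.3675,-0.352,-30],
    [-1,0,-0.3675,-0.352,-30]
  ]
}}

```text
time_s: 2.88
tool_pos: [0.4501, 0.1459, 0.2417]
tool_rot: [-4.1, 90.0, 94.7]
force: [0.2, -0.6, -0.6]
grip_width: 0.0004
```

Run:
```python
from h import *
o=monitor.get_obs(); print(o['time_s'],o['tool_pos'],o['tool_rot'],o['force'],o['grip_width']); M=rot(o['tool_rot']);print(np.round(M,3))
m=cam('wrist'); im,d=read_camera('wrist'); np.savez('w1.npz',im=im,d=d); C=cloud(d,m)
cv2.imwrite('pics/w1.png',im[...,::-1])
g=im.astype(int).min(-1); k=(g>130)&(C[...,2]>.04)&(C[...,2]<.08)&(C[...,0]>.46)&(C[...,0]<.57)&(C[...,1]>-.06)&(C[...,1]<.28)
nn,l,s,c=cv2.connectedComponentsWithStats(k.astype(np.uint8))
for i in range(1,nn):
    if s[i,4]>20: print('key',s[i].tolist(),np.round(c[i]),np.round(C[l==i].mean(0),4))
for t in ['top_disc','top_across','top_upright','top_cross','rail','cup_rim']:
    for r in regions_of('wrist',t)[:3]:
        q=r['pixels']&(d>0); print(t,round(r['p'],2),np.round(r['pixel']),q.sum(),np.round(C[q].mean(0),4) if q.any() else '')
```

```text
2.875 [0.45011402 0.14588856 0.24170539] [-4.12828796 89.95106617 94.71197011] [ 0.24275849 -0.58002994 -0.56349324] 0.0004287306138521477
[[-0.    -0.988 -0.154]
 [ 0.001 -0.154  0.988]
 [-1.    -0.     0.001]]
key [201, 234, 38, 12, 418] [220. 239.] [0.523  0.0498 0.0626]
key [255, 234, 38, 13, 296] [277. 241.] [0.5159 0.1087 0.063 ]
key [268, 254, 11, 5, 34] [272. 256.] [0.5295 0.1065 0.0705]
top_disc 0.94 [329. 235.] 407 [0.5015 0.1592 0.0623]
top_disc 0.43 [248. 130.] 5527 [0.4135 0.0633 0.0166]
top_across 0.79 [224. 241.] 565 [0.5238 0.0509 0.0622]
top_upright 0.87 [376. 243.] 500 [0.4999 0.215  0.0613]
top_cross 0.9 [274. 243.] 769 [0.5158 0.1056 0.0621]
top_cross 0.73 [298. 215.] 6584 [0.5037 0.1225 0.0403]
rail 0.55 [297. 214.] 6427 [0.5033 0.1225 0.0398]
cup_rim 0.64 [323. 350.] 115 [0.618  0.1704 0.09  ]
```

View pics/w1.png

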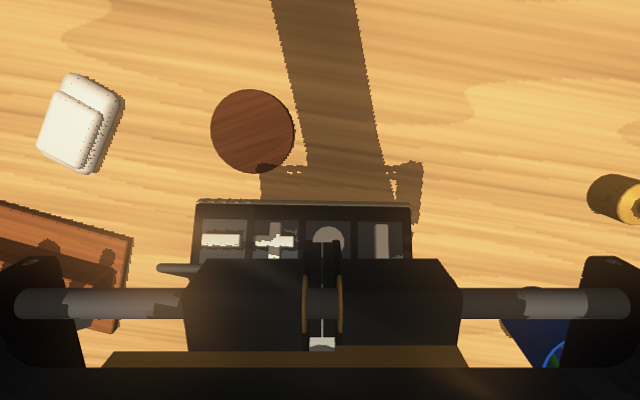

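Wrist view: from left to right, across bar (220,240), cross (275,240), disc (329,237), upright bar (381,240). This agrees with the side view. Next I fit the scale's yaw and the key centres.

```bash
cat > fit.py <<'E'
from h import *
from scipy.optimize import least_squares
z=np.load('w1.npz'); im,d=z['im'],z['d']
m=cam('wrist'); C=cloud(d,m)
# panel lower edge: per column, first row from top where z>0.02
E=[]
for u in range(205,400,5):
    r=np.where((C[150:250,u,2]>.02)&(d[150:250,u]>0))[0]
    if len(r): E.append(C[150+r[0]+1,u])
E=np.array(E); f=np.polyfit(E[:,1],E[:,0],1); print('edge z',np.median(E[:,2]),'yaw',-np.degrees(np.arctan(f[0])),'x at y=.13',np.polyval(f,.13),'res',np.std(E[:,0]-np.polyval(f,E[:,1])))
# plane
k=np.zeros((400,640),bool); k[208:250,198:300]=1; k&=(C[...,2]>.025)&(C[...,2]<.06)
P=C[k]; A=np.c_[P[:,:2],np.ones(len(P))]; s,*_=np.linalg.lstsq(A,P[:,2],rcond=None); print('plane yaw',np.degrees(np.arctan2(s[1],s[0])),'slope',np.degrees(np.arctan(np.hypot(*s[:2]))))
# body left edges in y, z>0.03
for v in (210,225,240):
    r=np.where((C[v,150:300,2]>.02)&(d[v,150:300]>0))[0]; print(v,C[v,150+r[0]+1])
    r=np.where((C[v,350:450,2]>.02)&(d[v,350:450]>0))[0]; print(v,C[v,350+r[-1]-1])
E
python3 fit.py
```

```text
edge z 0.028506644847283935 yaw 8.274478982898765 x at y=.13 0.482200142129096 res 0.018254332774850793
plane yaw 9.481434776878887 slope 35.092659533591394
210 [0.5073925  0.01366357 0.03048375]
210 [0.47085994 0.24564724 0.0300196 ]
225 [0.52098609 0.01583719 0.04089922]
225 [0.48567048 0.24851975 0.0370333 ]
240 [0.53514222 0.01820465 0.04864941]
240 [0.49928113 0.24921203 0.04706702]
```

Run:
```python
from h import *
z=np.load('w1.npz'); d=z['d']; m=cam('wrist'); o=monitor.get_obs(); M=rot(o['tool_rot'])
T=(cloud(d,m)-o['tool_pos'])@M
for v in (242,250,256,265,280,290,303,320,340,360): print(v,[np.round(T[v,u]*1000).astype(int).tolist() for u in (322,315,308,260,200,100)])
k=(d>0)&(T[...,0]<.03)&(T[...,0]>-.09)&(abs(T[...,2])<.12)
for lo in range(-90,30,10):
    q=T[k&(T[...,0]>=lo/1e3)&(T[...,0]<(lo+10)/1e3)]
    if len(q): print(lo,len(q),np.round(q.min(0)*1000),np.round(q.max(0)*1000))
```

```text
242 [[179, -60, 0], [19, 10, -4], [15, 12, -8], [177, -59, -64], [189, -65, -131], [226, -81, -264]]
250 [[11, 9, 0], [9, 10, -4], [6, 12, -7], [185, -72, -67], [184, -72, -130], [227, -92, -267]]
256 [[7, 8, 0], [3, 10, -4], [-1, 12, -7], [182, -78, -66], [180, -77, -129], [227, -100, -269]]
265 [[7, 3, 0], [-6, 10, -4], [-10, 12, -7], [-61, 38, -17], [125, -59, -108], [224, -111, -269]]
280 [[5, -4, 0], [-20, 10, -3], [-23, 12, -6], [-68, 38, -16], [-68, 38, -31], [201, -118, -256]]
290 [[-66, 34, 0], [-66, 34, -2], [-65, 33, -4], [-74, 39, -15], [-74, 39, -29], [-66, 34, -58]]
303 [[-68, 31, 0], [-69, 32, -2], [-69, 32, -4], [-76, 37, -15], [-75, 36, -29], [-68, 31, -58]]
320 [[156, -138, 0], [-31, -1, -3], [-37, 3, -6], [-75, 31, -15], [-76, 32, -29], [226, -190, -286]]
340 [[157, -164, 0], [157, -164, -8], [-40, -3, -6], [-76, 26, -15], [-76, 26, -30], [239, -231, -301]]
360 [[-80, 24, 0], [-81, 25, -2], [-81, 25, -4], [-80, 24, -15], [-80, 24, -29], [241, -266, -309]]
-90 17069 [-90.  23. -69.] [-80.  35.  67.]
-80 21286 [-80.  14. -81.] [-70.  40.  80.]
-70 20560 [-70.   4. -87.] [-60.  39.  86.]
-60 5189 [-60.  -4. -87.] [-51.  39.  86.]
-50 60 [-48.  -7.  -6.] [-40.   9.   4.]
-40 471 [-40. -10.  -6.] [-30.   4.   4.]
-30 240 [-30. -10.  -7.] [-20.  12.   5.]
-20 345 [-20.   9.  -8.] [-10.  13.   7.]
-10 371 [-10.   6. -10.] [-0. 13.  8.]
0 397 [  0.  -8. -10.] [10. 12.  8.]
10 255 [ 10.   7. -10.] [20. 12.  8.]
```

Call:
{"fn": "step_arm", "kwargs": {
  "deltas": [
    [-1,0.04,-0.027,0.0066,0],
    [-1,0.08,-0.0273,0.0066,0],
    [-1,0.12,-0.0273,0.0066,0],
    [-1,0.147,-0.0273,0.0066,0],
    [-1,0.156,-0.0323,0.0066,0],
    [-1,0.163,-0.0363,0.0066,0],
    [-1,0.163,-0.0363,0.0066,0]
  ]
}}

```text
time_s: 4.1
tool_pos: [0.486, 0.1579, 0.0791]
tool_rot: [-81.6, 89.9, 17.3]
force: [-0.3, 0.4, 0.3]
grip_width: 0.0003
```

Call:
{"fn": "step_arm", "kwargs": {
  "deltas": [
    [-1,0.0035,-0.002,0,0],
    [-1,0.006,-0.0035,0,0],
    [-1,0.008,-0.0045,0,0]
  ]
}}

```text
time_s: 4.47
tool_pos: [0.4903, 0.1586, 0.0713]
tool_rot: [-69.6, 89.9, 29.3]
force: [-0.3, 0.3, 4.2]
grip_width: 0.0002
```

Call:
{"fn": "step_arm", "kwargs": {
  "deltas": [
    [-1,0.0015,-0.001,0,0],
    [-1,0.0025,-0.0015,0,0],
    [-1,0.0025,-0.0015,0,0],
    [-1,0.0025,-0.0015,0,0]
  ]
}}

```text
time_s: 4.97
tool_pos: [0.4915, 0.1588, 0.0692]
tool_rot: [-55.8, 89.9, 43.0]
force: [-2.4, -1.0, 8.5]
grip_width: 0.0004
```

Call:
{"fn": "step_arm", "kwargs": {
  "deltas": [
    [-1,-0.01,0.006,0,0],
    [-1,-0.022,0.012,0,0],
    [-1,-0.025,0.012,-0.02,0],
    [-1,-0.025,0.012,-0.06,0],
    [-1,-0.025,0.012,-0.112,0],
    [-1,-0.025,0.0036,-0.112,0],
    [-1,-0.016,0.0036,-0.112,0],
    [-1,-0.016,0.0036,-0.112,0],
    [-1,-0.016,0.0036,-0.112,0]
  ]
}}

```text
time_s: 6.1
tool_pos: [0.5042, 0.0484, 0.0837]
tool_rot: [76.6, 89.9, 175.6]
force: [-0.2, 0.1, 0.6]
grip_width: 0.0006
```

Run:
```python
from h import *
o=monitor.get_obs(); print(o['time_s'],o['tool_pos'],o['force']); M=rot(o['tool_rot'])
m=cam('side'); im,d=read_camera('side'); C=cloud(d,m)
# rail points
k=(C[...,2]>.100)&(C[...,2]<.125)&(C[...,0]>.46)&(C[...,0]<.57)&(C[...,1]>-.0)&(C[...,1]<.27)&(d>0)&(im.max(-1)<90)
ux=np.array([.988,.1547]);uy=np.array([-.1547,.988]);c=np.array([.510,.1335])
P=C[k]; print('rail side',len(P),np.round(np.c_[(P[:,:2]-c)@ux,(P[:,:2]-c)@uy,P[:,2]][::max(1,len(P)//15)]*1000,1).tolist())
z=np.load('scene0.npz');C=cloud(z['d'],cam('scene'));d=z['d']
k=(C[...,2]>.100)&(C[...,2]<.125)&(C[...,0]>.46)&(C[...,0]<.57)&(C[...,1]>-.0)&(C[...,1]<.27)&(d>0)
P=C[k]; print('rail scene',len(P),np.round(np.c_[(P[:,:2]-c)@ux,(P[:,:2]-c)@uy,P[:,2]][::max(1,len(P)//15)]*1000,1).tolist())
im=cv2.resize(im[150:250,240:373],(800,600),interpolation=cv2.INTER_CUBIC);cv2.imwrite('pics/s2.png',im[...,::-1])
```

```text
6.1 [0.50417186 0.04839181 0.08373531] [-0.15517241  0.0734895   0.63036383]
rail side 31 [[7.4, 100.7, 113.6], [4.9, 79.9, 116.0], [2.6, 3.6, 115.5], [-0.1, -104.1, 117.1], [-31.3, -73.9, 111.1], [-28.8, -75.6, 106.1], [-25.6, -97.0, 115.0], [-31.4, -73.6, 102.8], [-29.8, -80.3, 105.2], [-28.5, -87.3, 108.0], [-22.7, -94.4, 107.6], [-28.9, -83.4, 102.2], [-28.3, -90.9, 105.6], [-24.0, -95.3, 104.9], [-31.4, -89.4, 103.0], [-27.1, -93.8, 102.2]]
rail scene 142 [[11.9, 123.5, 118.7], [13.3, 102.7, 118.5], [22.2, 119.3, 107.0], [24.2, 115.4, 101.3], [14.5, 65.4, 115.6], [13.8, 41.8, 117.2], [12.7, 19.2, 118.3], [11.6, -2.6, 119.2], [10.1, -23.1, 119.4], [9.9, -45.8, 121.7], [6.4, -61.2, 118.3], [10.8, -62.4, 112.2], [11.4, -86.1, 116.1], [8.6, -109.5, 118.9], [3.9, -121.5, 113.3], [12.7, -124.7, 106.4]]
```

View pics/s2.png

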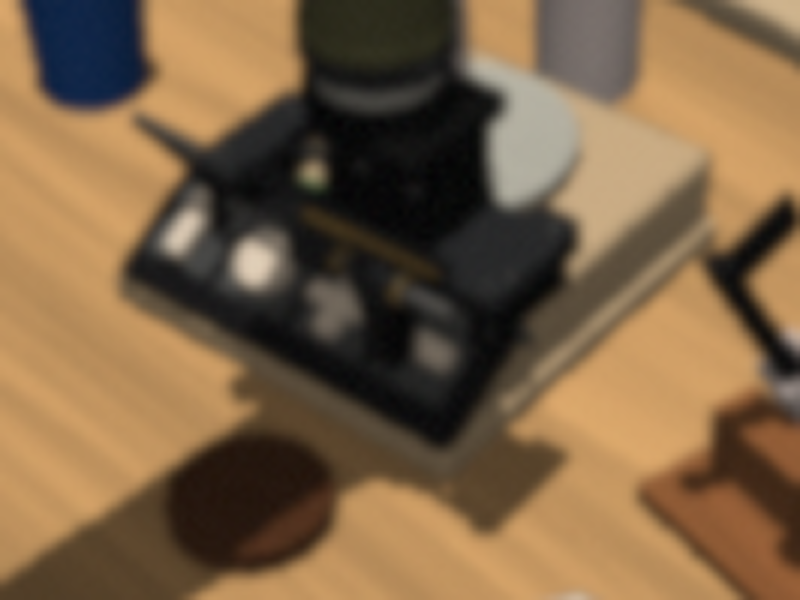

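Call:
{"fn": "step_arm", "kwargs": {
  "deltas": [
    [-1,0,-0.003,0,0],
    [-1,0,-0.006,0,0],
    [-1,0,-0.006,0,0]
  ]
}}

```text
time_s: 6.52
tool_pos: [0.5111, 0.0483, 0.0842]
tool_rot: [-103.5, 90.0, -4.6]
force: [-1.0, -1.2, 0.3]
grip_width: 0.0005
```

Call:
{"fn": "step_arm", "kwargs": {
  "deltas": [
    [-1,0,-0.001,0,0],
    [-1,0,-0.002,0,0],
    [-1,0,-0.002,0,0]
  ]
}}

```text
time_s: 6.9
tool_pos: [0.5127, 0.0486, 0.0841]
tool_rot: [-76.0, 90.0, 22.9]
force: [0.0, 0.1, 0.0]
grip_width: 0.0005
```

Call:
{"fn": "step_arm", "kwargs": {
  "deltas": [
    [-1,0,-0.0015,0,0],
    [-1,0,-0.003,0,0],
    [-1,0,-0.003,0,0]
  ]
}}

```text
time_s: 7.28
tool_pos: [0.514, 0.0488, 0.0839]
tool_rot: [84.0, 89.8, -177.1]
force: [-5.9, -0.7, 4.9]
grip_width: 0.0006
```

Call:
{"fn": "step_arm", "kwargs": {
  "deltas": [
    [-1,0,0.002,0,0],
    [-1,0.002,0.002,0,0],
    [-1,0.004,0.002,0,0],
    [-1,0.004,0.002,0,0]
  ]
}}

```text
time_s: 7.78
tool_pos: [0.5139, 0.0488, 0.0802]
tool_rot: [-83.3, 90.0, 15.6]
force: [-1.1, -0.2, 1.9]
grip_width: 0.0007
```

Call:
{"fn": "step_arm", "kwargs": {
  "deltas": [
    [-1,0.0015,0,0,0],
    [-1,0.003,0,0,0],
    [-1,0.003,0,0,0]
  ]
}}

```text
time_s: 8.15
tool_pos: [0.514, 0.0488, 0.0774]
tool_rot: [-74.9, 90.0, 24.0]
force: [-2.6, -0.1, 4.9]
grip_width: 0.0005
```

Call:
{"fn": "step_arm", "kwargs": {
  "deltas": [
    [-1,0.001,0,0,0],
    [-1,0.002,0,0,0],
    [-1,0.003,0,0,0],
    [-1,0.003,0,0,0]
  ]
}}

```text
time_s: 8.65
tool_pos: [0.514, 0.0488, 0.0748]
tool_rot: [-65.2, 90.0, 33.6]
force: [-3.2, -0.6, 7.7]
grip_width: 0.0007
```

Call:
{"fn": "step_arm", "kwargs": {
  "deltas": [
    [-1,0.001,0,0,0],
    [-1,0.0015,0,0,0],
    [-1,0.0015,0,0,0]
  ]
}}

```text
time_s: 9.02
tool_pos: [0.5141, 0.0488, 0.0738]
tool_rot: [-58.9, 89.9, 39.9]
force: [-4.5, -0.4, 10.1]
grip_width: 0.0004
```

Call:
{"fn": "step_arm", "kwargs": {
  "deltas": [
    [-1,-0.012,0.006,0,0],
    [-1,-0.03,0.025,0,0],
    [-1,-0.085,0.025,0,0],
    [-1,-0.14,0.025,0,0],
    [-1,-0.195,0.01,-0.02,0],
    [-1,-0.25,-0.01,-0.05,5],
    [-1,-0.256,-0.04,-0.095,10],
    [-1,-0.256,-0.06,-0.145,17],
    [-1,-0.256,-0.077,-0.193,17],
    [-1,-0.256,-0.077,-0.193,17],
    [-1,-0.256,-0.077,-0.193,17]
  ]
}}

```text
time_s: 10.4
tool_pos: [0.6192, -0.1296, 0.3281]
tool_rot: [56.3, 89.9, 138.2]
force: [-0.2, -0.3, 0.7]
grip_width: 0.0005
```

Run:
```python
from h import *
o=monitor.get_obs(); print(o['time_s'],o['tool_pos'],o['force'],np.round(rot(o['tool_rot']),3).tolist())
m=cam('wrist'); im,d=read_camera('wrist'); C=cloud(d,m); np.savez('w2.npz',im=im,C=C,d=d)
for t in ['boom','fin','holder','driver','marker']:
    for r in regions_of('wrist',t)[:2]:
        q=r['pixels']&(d>0); print(t,round(r['p'],2),np.round(r['pixel']),q.sum(),np.round(np.median(C[q],0),4) if q.any() else '')
cv2.imwrite('pics/w2.png',im[...,::-1])
```

```text
10.4 [ 0.61922637 -0.12958291  0.32812996] [-0.18494731 -0.33076834  0.67035455] [[-0.001, -0.99, 0.141], [0.001, 0.141, 0.99], [-1.0, 0.001, 0.001]]
boom 0.65 [154.  22.] 1276 [ 0.4197 -0.3105  0.0088]
boom 0.64 [340. 159.] 1097 [ 0.5951 -0.1126  0.1793]
fin 0.9 [335. 158.] 954 [ 0.594  -0.1127  0.1807]
fin 0.47 [529. 126.] 35065 [0.6028 0.1091 0.0687]
holder 0.61 [289. 160.] 12223 [ 0.6062 -0.1752  0.0153]
driver 0.66 [273. 159.] 1062 [ 0.5866 -0.1748  0.1525]
marker 0.57 [208. 162.] 755 [ 0.5857 -0.24    0.1332]
```

View pics/w2.png

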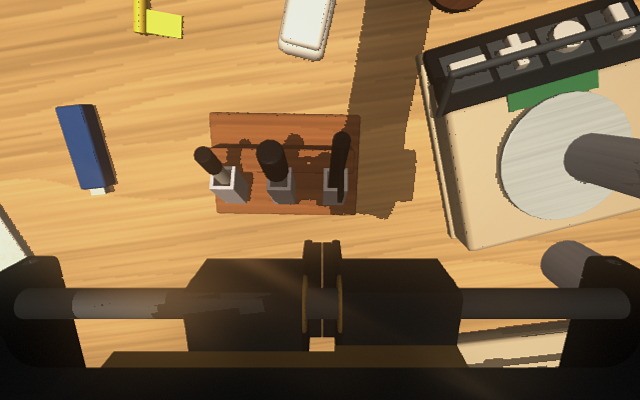

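Run:
```python
from h import *
z=np.load('w2.npz'); im,C,d=z['im'],z['C'],z['d']
v,u=np.mgrid[:400,:640]
w=(u>190)&(u<380)&(v>100)&(v<225)&(d>0)
k=w&(C[...,2]>.010)&(C[...,2]<.022)
r=cv2.minAreaRect(C[k][:,:2].astype(np.float32)); print(k.sum(),r)
# edges: rows far edge
for uu in (220,250,300,340,355):
    rr=np.where(k[:,uu])[0]; print(uu,np.round(C[rr[0]+1,uu],4),np.round(C[rr[-1]-1,uu],4))
dark=w&(im.max(-1)<70)&(u>322)&(u<355)&(v>125)&(v<206)&(C[...,2]>.09)
for z0 in np.arange(.09,.22,.01):
    q=C[dark&(C[...,2]>=z0)&(C[...,2]<z0+.01)]
    if len(q): print(round(z0,2),len(q),np.round(q.mean(0),4),np.round(q.min(0),4),np.round(q.max(0),4))
# socket tops: bright grey
for lo,hi in ((205,250),(262,298),(320,352)):
    g=w&(u>lo)&(u<hi)&(C[...,2]>.07)&(C[...,2]<.105)&(im.min(-1)>100); print('sock',g.sum(),np.round(C[g].mean(0),4))
```

```text
7898 ((0.6183373332023621, -0.18159815669059753), (0.20005568861961365, 0.14006532728672028), 80.84010314941406)
220 [ 0.5382 -0.2534  0.0154] [ 0.6691 -0.2842  0.0149]
250 [ 0.5437 -0.2145  0.0155] [ 0.6769 -0.2424  0.014 ]
300 [ 0.5542 -0.15    0.015 ] [ 0.6864 -0.1714  0.016 ]
340 [ 0.5629 -0.0982  0.0149] [ 0.6968 -0.1151  0.0132]
355 [ 0.5658 -0.0787  0.0139] [ 0.6984 -0.0937  0.0132]
0.09 28 [ 0.629  -0.1196  0.0946] [ 0.6221 -0.1233  0.09  ] [ 0.6343 -0.1155  0.0999]
0.1 27 [ 0.6223 -0.1194  0.1052] [ 0.6141 -0.1224  0.1005] [ 0.6265 -0.1152  0.1093]
0.11 24 [ 0.6177 -0.1181  0.1148] [ 0.6122 -0.121   0.1102] [ 0.6226 -0.1149  0.1197]
0.12 30 [ 0.6114 -0.1174  0.1251] [ 0.6048 -0.1204  0.1201] [ 0.617  -0.1144  0.1299]
0.13 32 [ 0.6044 -0.1154  0.1354] [ 0.5971 -0.1197  0.1303] [ 0.609  -0.1045  0.1396]
0.14 34 [ 0.5996 -0.1146  0.1446] [ 0.5945 -0.1188  0.1405] [ 0.6044 -0.1033  0.1496]
0.15 43 [ 0.5941 -0.1131  0.1548] [ 0.5873 -0.1177  0.1504] [ 0.5986 -0.1036  0.1599]
0.16 59 [ 0.5908 -0.1115  0.1651] [ 0.5816 -0.1167  0.1602] [ 0.6062 -0.1004  0.1699]
0.17 128 [ 0.5824 -0.1096  0.1765] [ 0.5667 -0.1167  0.17  ] [ 0.6204 -0.1001  0.18  ]
0.18 318 [ 0.5816 -0.1086  0.1836] [ 0.568  -0.1177  0.1801] [ 0.6283 -0.0997  0.1897]
0.19 148 [ 0.6034 -0.1122  0.1948] [ 0.5882 -0.1166  0.19  ] [ 0.6229 -0.1082  0.2   ]
0.2 54 [ 0.6125 -0.1134  0.2021] [ 0.6078 -0.1155  0.2   ] [ 0.6173 -0.1112  0.2043]
sock 371 [ 0.6172 -0.2467  0.0874]
sock 86 [ 0.6251 -0.1795  0.091 ]
sock 100 [ 0.6314 -0.1164  0.0886]
```

Holder fit is 200 × 140 mm with yaw −9.2°. The black finned rod at wrist (340,165) is in the +y socket, and its fin confirms it is the boom. Now I grasp it.

Call:
{"fn": "step_arm", "kwargs": {
  "newtons": 20,
  "deltas": [
    [0,0,0.016,0.006,1],
    [0,0.03,0.0312,0.0123,1],
    [0,0.08,0.0312,0.0123,1],
    [0,0.12,0.0312,0.0123,1],
    [0,0.145,0.0312,0.0123,1],
    [0,0.165,0.0312,0.0123,1],
    [0,0.165,0.0312,0.0123,1],
    [-1,0.165,0.0312,0.0123,1],
    [-1,0.165,0.0312,0.0123,1],
    [-1,0.165,0.0312,0.0123,1],
    [-1,0.165,0.0312,0.0123,1],
    [-1,0.165,0.0312,0.0123,1]
  ]
}}

```text
time_s: 12.2
tool_pos: [0.5906, -0.1129, 0.1641]
tool_rot: [-22.3, 89.9, 58.6]
force: [-1.1, 1.6, 2.7]
grip_width: 0.0155
```

Call:
{"fn": "step_arm", "kwargs": {
  "deltas": [
    [-1,-0.0087,0.005,0,0],
    [-1,-0.0173,0.01,0,0],
    [-1,-0.026,0.015,0,0],
    [-1,-0.0346,0.02,0,0],
    [-1,-0.0433,0.025,0,0],
    [-1,-0.0528,0.0305,0,0],
    [-1,-0.0528,0.0305,0,0]
  ]
}}

```text
time_s: 13.08
tool_pos: [0.5602, -0.1089, 0.2175]
tool_rot: [-68.3, 89.9, 12.6]
force: [-0.5, 1.2, 0.5]
grip_width: 0.0152
```

```bash
cat > boom.py <<'E'
from h import *
import sys
o=monitor.get_obs(); print(o['time_s'],o['tool_pos'],o['force'],o['wrist_torque'],o['grip_width']); t=o['tool_pos']
for n in ['scene','side']:
    im,d=read_camera(n); np.savez(n+'_b.npz',im=im,d=d); C=cloud(d,cam(n))
    for r in regions_of(n,'boom')[:3]:
        q=r['pixels']&(d>0)&(im.max(-1)<90); P=C[q]
        P=P[(np.hypot(*(P[:,:2]-t[:2]).T)<.15)&(P[:,2]<t[2]-.025)&(P[:,2]>t[2]-.17)]
        if len(P)<15: print(n,r['p'],r['pixel'],len(P)); continue
        fx=np.polyfit(P[:,2],P[:,0],1);fy=np.polyfit(P[:,2],P[:,1],1)
        print(n,round(r['p'],2),np.round(r['pixel']),len(P),'slopes',np.round([fx[0],fy[0]],3),'lowest',np.round(P[P[:,2].argmin()],3),'at tcp-.14',np.round([np.polyval(f,t[2]-.14) for f in (fx,fy)],4))
E
python3 boom.py
python3 - <<'E'
from h import *
b=np.load('side_b.npz')['im']; a=np.load('scene_b.npz')['im']
p=proj([monitor.get_obs()['tool_pos']],cam('side'))[0].astype(int); q=proj([monitor.get_obs()['tool_pos']],cam('scene'))[0].astype(int)
f=lambda i,c:cv2.resize(i[c[1]-40:c[1]+90,c[0]-50:c[0]+50],(400,520),interpolation=cv2.INTER_CUBIC)
cv2.imwrite('pics/pull.png',np.hstack([f(a,q),f(b,p)])[...,::-1])
E
```

```text
13.075 [ 0.56016884 -0.10891103  0.21751758] [-0.45484591  1.19170771  0.54295622] [ 0.35673821 -0.02436459  0.02734289] 0.015191161704836831
scene 0.89 [211.8, 256.6] 0
scene 0.67 [306. 216.] 175 slopes [-0.591  0.07 ] lowest [ 0.631 -0.121  0.087] at tcp-.14 [ 0.6414 -0.1204]
side 0.72 [326.7, 257.6] 0
side 0.61 [360.5, 317.2] 0
side 0.59 [365. 201.] 73 slopes [-0.586  0.046] lowest [ 0.617 -0.115  0.091] at tcp-.14 [ 0.6294 -0.1202]
```

View pics/pull.png

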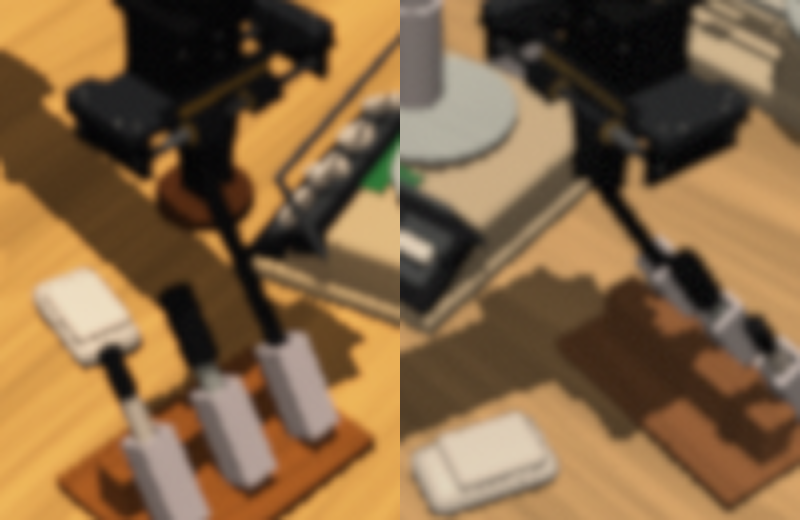

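Call:
{"fn": "step_arm", "kwargs": {
  "deltas": [
    [-1,0,-0.004,0,0],
    [-1,-0.003,-0.0095,0,0],
    [-1,-0.0059,-0.0154,0,0],
    [-1,-0.0085,-0.021,0,0],
    [-1,-0.0108,-0.0272,0,0],
    [-1,-0.0128,-0.033,0,0],
    [-1,-0.0147,-0.0395,0,0],
    [-1,-0.0147,-0.0395,0,0]
  ]
}}

```text
time_s: 14.28
tool_pos: [0.5998, -0.115, 0.2311]
tool_rot: [-109.8, 90.0, -28.9]
force: [-0.7, 1.1, 0.1]
grip_width: 0.0156
```

```bash
python3 boom.py
```

```text
14.275 [ 0.59976896 -0.11500853  0.23114112] [-0.74928324  1.05566526  0.09374298] [0.45901674 0.25853437 0.08160781] 0.015575805006706056
scene 0.89 [213.6, 260.3] 0
scene 0.81 [312. 217.] 174 slopes [-0.264  0.021] lowest [ 0.632 -0.122  0.089] at tcp-.14 [ 0.6362 -0.1202]
scene 0.64 [366. 210.] 34 slopes [-0.744 -0.241] lowest [0.575 0.022 0.062] at tcp-.14 [0.5528 0.0152]
side 0.59 [362.1, 321.8] 0
side 0.52 [370. 193.] 107 slopes [-0.281  0.016] lowest [ 0.629 -0.11   0.077] at tcp-.14 [ 0.625  -0.1193]
side 0.21 [271.7, 189.4] 0
```

Call:
{"fn": "step_arm", "kwargs": {
  "deltas": [
    [-1,-0.0015,-0.0065,0,0],
    [-1,-0.0028,-0.0125,0,0],
    [-1,-0.0037,-0.019,0,0],
    [-1,-0.0044,-0.0255,0,0],
    [-1,-0.005,-0.032,0,0],
    [-1,-0.005,-0.039,0,0],
    [-1,-0.005,-0.039,0,0]
  ]
}}

```text
time_s: 15.35
tool_pos: [0.6385, -0.121, 0.2362]
tool_rot: [-87.8, 90.0, -6.9]
force: [-1.2, 2.2, 1.7]
grip_width: 0.0153
```

```bash
python3 boom.py
```

```text
15.35 [ 0.63848052 -0.12104696  0.23619721] [-1.22964135  2.24944908  1.73368808] [ 0.86829019  0.41829578 -0.05415753] 0.01528596632543972
scene 0.63 [317. 220.] 159 slopes [-0.005 -0.025] lowest [ 0.632 -0.123  0.09 ] at tcp-.14 [ 0.6362 -0.12  ]
side 0.81 [361.7, 322.6] 0
side 0.66 [379. 187.] 117 slopes [-0.008 -0.013] lowest [ 0.623 -0.118  0.094] at tcp-.14 [ 0.6247 -0.1195]
```

Call:
{"fn": "step_arm", "kwargs": {
  "deltas": [
    [-1,-0.03,0,0,0],
    [-1,-0.07,0,0,0],
    [-1,-0.11,0,0,0],
    [-1,-0.145,0,0,0],
    [-1,-0.145,0,0,0],
    [-1,-0.145,0,0,0]
  ]
}}

```text
time_s: 16.3
tool_pos: [0.6375, -0.1219, 0.38]
tool_rot: [144.1, 89.9, -135.1]
force: [0.4, -0.5, -1.5]
grip_width: 0.0152
```

```bash
python3 boom.py
python3 - <<'E'
from h import *
from scipy.optimize import least_squares
for n in ['scene','side']:
  for f in (n+'0',n+'_b'):
    z=np.load(f+'.npz'); C=cloud(z['d'],cam(n))
    k=(C[...,2]>.10)&(C[...,2]<.192)&(abs(C[...,0]-.65)<.06)&(abs(C[...,1]-.175)<.06)&(z['d']>0)
    P=C[k]; zt=np.percentile(P[:,2],99)
    # outer wall below rim seen from camera: fit radius 27 circle, robust
    cx=np.array(cam(n)['xyz'])[:2]
    Q=P[(P[:,2]<zt-.012)]
    # keep outermost facing camera per height: distances
    r=least_squares(lambda c:np.hypot(*(Q[:,:2]-c).T)-.027,[.646,.175],loss='soft_l1',f_scale=.002)
    T=P[P[:,2]>zt-.004]; e=cv2.minEnclosingCircle(T[:,:2].astype(np.float32))
    print(f,len(Q),'wall',np.round(r.x,4),r.cost,'rim',len(T),np.round(e[0],4),round(e[1],4),round(zt,4))
E
```

```text
16.3 [ 0.63746175 -0.12188632  0.37999097] [ 0.3611912  -0.47749915 -1.49694674] [ 0.01640929 -0.02008833  0.04544435] 0.01521728931807466
scene 0.82 [214.1, 257.8] 0
scene 0.71 [320. 183.] 153 slopes [-0.026 -0.019] lowest [ 0.639 -0.127  0.229] at tcp-.14 [ 0.6381 -0.1235]
side 0.81 [365.1, 321.9] 0
side 0.61 [381. 142.] 212 slopes [-0.012  0.001] lowest [ 0.625 -0.12   0.223] at tcp-.14 [ 0.6248 -0.1214]
scene0 336 wall [0.6465 0.1762] 0.0006136904061261243 rim 52 [0.6466 0.1762] 0.0279 0.1855
scene_b 342 wall [0.6467 0.1759] 0.0006573140392223283 rim 51 [0.6474 0.1749] 0.0293 0.1859
side0 319 wall [0.6438 0.1762] 0.0005365861074662295 rim 55 [0.6439 0.1758] 0.0284 0.1863
side_b 319 wall [0.6442 0.1765] 0.0005174069592966668 rim 56 [0.6418 0.1753] 0.0277 0.186
```

Call:
{"fn": "step_arm", "kwargs": {
  "deltas": [
    [-1,0,0.004,0.03,0],
    [-1,0,0.01,0.08,0],
    [-1,0,0.016,0.13,0],
    [-1,0,0.022,0.18,0],
    [-1,0,0.028,0.235,0],
    [-1,0,0.033,0.275,0],
    [-1,0,0.0349,0.292,0],
    [-1,0,0.0349,0.292,0],
    [-1,0,0.0349,0.292,0]
  ]
}}

```text
time_s: 17.62
tool_pos: [0.65, 0.1696, 0.3813]
tool_rot: [-156.9, 89.9, -76.3]
force: [0.3, -0.6, 0.3]
grip_width: 0.0154
```

```bash
python3 boom.py
python3 - <<'E'
from h import *
b=np.load('side_b.npz')['im']; a=np.load('scene_b.npz')['im']
t=monitor.get_obs()['tool_pos']-[0,0,.17]
f=lambda i,c:cv2.resize(i[c[1]-50:c[1]+50,c[0]-38:c[0]+38],(396,520),interpolation=cv2.INTER_CUBIC)
cv2.imwrite('pics/over.png',np.hstack([f(i,proj([t],cam(n))[0].astype(int)) for i,n in ((a,'scene'),(b,'side'))])[...,::-1])
E
```

```text
17.625 [0.64996361 0.16960321 0.38125427] [ 0.26621988 -0.61586108  0.32472538] [-0.01573814 -0.04275454 -0.05075152] 0.01544827873607776
scene 0.83 [375. 137.] 134 slopes [-0.016 -0.004] lowest [0.643 0.169 0.223] at tcp-.14 [0.6489 0.1669]
scene 0.54 [213.2, 259.0] 0
side 0.82 [311. 107.] 131 slopes [-0.022 -0.006] lowest [0.645 0.168 0.228] at tcp-.14 [0.6393 0.1686]
side 0.74 [362.5, 319.2] 0
```

View pics/over.png

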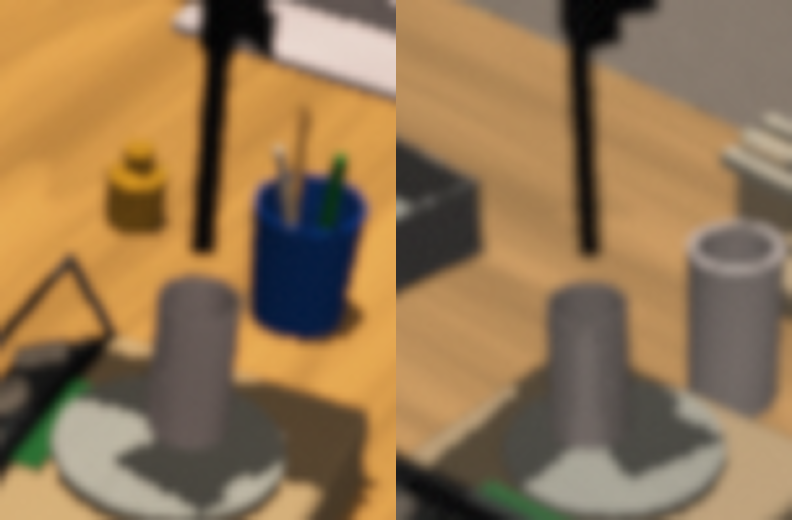

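Both views show the foot, at (203,250) and (589,252), over the cup mouth at (198,292) and (587,296). I'm lowering it.

Call:
{"fn": "step_arm", "kwargs": {
  "deltas": [
    [-1,0.02,0,0,0],
    [-1,0.035,0,0,0],
    [-1,0.05,0,0,0],
    [-1,0.065,0,0,0],
    [-1,0.08,0,0,0],
    [-1,0.095,0,0,0],
    [-1,0.11,0,0,0],
    [-1,0.12,0,0,0],
    [-1,0.125,0,0,0],
    [-1,0.125,0,0,0]
  ]
}}

```text
time_s: 19.08
tool_pos: [0.6496, 0.1727, 0.2559]
tool_rot: [108.0, 90.0, -171.1]
force: [0.0, -0.5, -0.0]
grip_width: 0.015
```

Call:
{"fn": "step_arm", "kwargs": {
  "deltas": [
    [-1,0.003,0,0,0],
    [-1,0.006,0,0,0],
    [-1,0.006,0,0,0]
  ]
}}

```text
time_s: 19.45
tool_pos: [0.6497, 0.1727, 0.2502]
tool_rot: [-58.7, 90.0, 22.1]
force: [-0.4, 0.3, 0.8]
grip_width: 0.0151
```

Call:
{"fn": "step_arm", "kwargs": {
  "deltas": [
    [-1,0.0015,0,0,0],
    [-1,0.003,0,0,0],
    [-1,0.003,0,0,0]
  ]
}}

```text
time_s: 19.82
tool_pos: [0.6507, 0.1728, 0.2499]
tool_rot: [-60.2, 89.8, 20.7]
force: [-1.0, -0.5, 9.0]
grip_width: 0.0158
```

Call:
{"fn": "step_arm", "kwargs": {
  "deltas": [
    [-1,-0.002,0,0,0],
    [-1,-0.002,0,0,0],
    [-0.55,-0.002,0,0,0],
    [-0.5,-0.002,0,0,0],
    [-0.4,-0.002,0,0,0],
    [-0.2,-0.002,0,0,0],
    [0,-0.002,0,0,0],
    [0.3,-0.002,0,0,0],
    [0.7,-0.002,0,0,0],
    [1,-0.002,0,0,0],
    [1,-0.002,0,0,0],
    [1,-0.002,0,0,0]
  ]
}}

```text
time_s: 21.32
tool_pos: [0.6496, 0.1727, 0.2491]
tool_rot: [-54.4, 90.0, 26.4]
force: [0.2, 0.6, -0.6]
grip_width: 0.0835
```

```bash
python3 boom.py
python3 - <<'E'
from h import *
b=np.load('side_b.npz')['im']; a=np.load('scene_b.npz')['im']
t=monitor.get_obs()['tool_pos']-[0,0,.03]
f=lambda i,c:cv2.resize(i[c[1]-50:c[1]+50,c[0]-38:c[0]+38],(396,520),interpolation=cv2.INTER_CUBIC)
cv2.imwrite('pics/rel.png',np.hstack([f(i,proj([t],cam(n))[0].astype(int)) for i,n in ((a,'scene'),(b,'side'))])[...,::-1])
E
```

```text
21.325 [0.64959382 0.17269143 0.24910493] [ 0.15929756  0.60156302 -0.60968055] [ 0.06752396  0.0608417  -0.0187082 ] 0.08346505950257592
scene 0.64 [214.2, 259.2] 0
scene 0.49 [375. 159.] 53 slopes [ 0.03  -0.059] lowest [0.647 0.171 0.174] at tcp-.14 [0.6484 0.1729]
side 0.6 [360.4, 319.7] 0
side 0.41 [311. 134.] 48 slopes [-0.007 -0.041] lowest [0.644 0.169 0.178] at tcp-.14 [0.6417 0.1739]
```

View pics/rel.png

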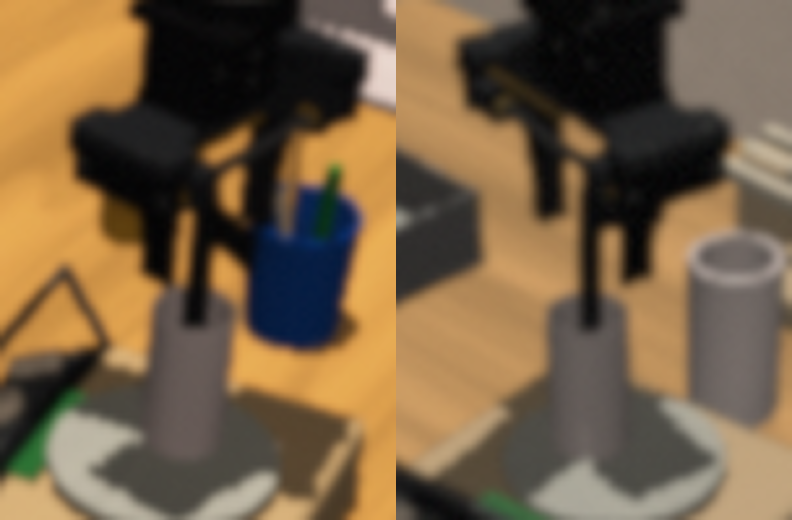

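Call:
{"fn": "step_arm", "kwargs": {
  "deltas": [
    [1,-0.02,0,0,0],
    [1,-0.06,0,0,0],
    [1,-0.11,0,0,0],
    [1,-0.16,0,0,0],
    [0.5,-0.18,0.03,0,0],
    [-1,-0.18,0.07,0.003,-5],
    [-1,-0.18,0.11,0.005,-10],
    [-1,-0.18,0.15,0.008,-18],
    [-1,-0.18,0.184,0.0104,-18],
    [-1,-0.15,0.184,0.0104,-18],
    [-1,-0.1,0.184,0.0104,-18],
    [-1,-0.08,0.184,0.0104,-18]
  ]
}}

```text
time_s: 23.02
tool_pos: [0.4687, 0.2116, 0.3281]
tool_rot: [97.8, 89.9, -163.3]
force: [0.2, 0.2, 0.4]
grip_width: 0.0148
```

Run:
```python
from h import *
o=monitor.get_obs(); t=o['tool_pos']; M=rot(o['tool_rot']); print(o['time_s'],t,o['force'],np.round(M,3).tolist())
m=cam('wrist'); im,d=read_camera('wrist'); C=cloud(d,m)
for th in ['top_upright','top_across','top_disc']:
    for r in regions_of('wrist',th)[:1]:
        q=r['pixels']&(d>0); print(th,round(r['p'],2),np.round(r['pixel']),q.sum(),np.round(np.median(C[q],0),4))
ux=np.array([.988,.1547]);uy=np.array([-.1547,.988]);c=np.array([.4985,.2167]); e=t[:2]-c; print('offset',e@ux,e@uy)
cv2.imwrite('pics/w3.png',im[...,::-1])
```

```text
23.025 [0.468726   0.21161177 0.32806627] [0.19130992 0.16683029 0.41400182] [[-0.001, -0.988, -0.154], [-0.0, -0.154, 0.988], [-1.0, 0.001, -0.0]]
top_upright 0.74 [318. 195.] 340 [0.5    0.2153 0.061 ]
top_across 0.63 [191. 192.] 403 [0.5242 0.0507 0.0625]
top_disc 0.83 [277. 195.] 535 [0.509  0.1607 0.0631]
offset -0.030203859259197198 -0.0004211325806302421
```

View pics/w3.png

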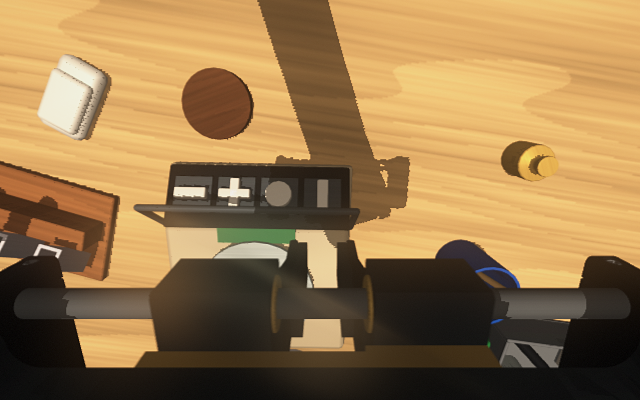

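Wrist view: the upright bar at (322,193) is the rightmost key. The disc at (278,193), cross (235,190) and across bar (190,192) are as expected. I'm going in to store.

Call:
{"fn": "step_arm", "kwargs": {
  "deltas": [
    [-1,0.04,0,0,0],
    [-1,0.09,0,0,0],
    [-1,0.14,0,0,0],
    [-1,0.19,0,0,0],
    [-1,0.22,0,0,0],
    [-1,0.233,0,0,0],
    [-1,0.242,-0.005,0,0],
    [-1,0.251,-0.009,0,0],
    [-1,0.251,-0.009,0,0]
  ]
}}

```text
time_s: 24.35
tool_pos: [0.4791, 0.2136, 0.0783]
tool_rot: [-93.4, 90.0, 5.5]
force: [-0.0, -0.6, 0.1]
grip_width: 0.0004
```

Call:
{"fn": "step_arm", "kwargs": {
  "deltas": [
    [-1,0.003,-0.0015,0,0],
    [-1,0.006,-0.003,0,0],
    [-1,0.0085,-0.0045,0,0],
    [-1,0.0105,-0.0055,0,0],
    [-1,0.0105,-0.0055,0,0]
  ]
}}

```text
time_s: 24.98
tool_pos: [0.4841, 0.2147, 0.0689]
tool_rot: [0.3, 90.0, 99.2]
force: [-4.1, -1.9, 11.3]
grip_width: 0.0006
```

Call:
{"fn": "step_arm", "kwargs": {
  "deltas": [
    [-1,0.0005,0,0,0],
    [-1,0.0005,0,0,0],
    [-1,-0.005,0.003,0,0],
    [-1,-0.015,0.009,0,0],
    [-1,-0.03,0.02,0,0],
    [-1,-0.08,0.025,0,0],
    [-1,-0.13,0.025,0,0],
    [-1,-0.18,0.025,0,0],
    [-1,-0.23,0.025,0.05,0],
    [-1,-0.23,0.025,0.1,0],
    [-1,-0.23,0.025,0.15,0],
    [-1,-0.23,0.025,0.15,0]
  ]
}}

```text
time_s: 26.48
tool_pos: [0.433, 0.3632, 0.2965]
tool_rot: [81.8, 89.9, -178.9]
force: [0.2, -1.2, 0.1]
grip_width: 0.0003
```

Run:
```python
from h import *
o=monitor.get_obs(); print(o['time_s'],o['tool_pos'],o['force'])
O=[]
for n in ['scene','side']:
    im,d=read_camera(n); C=cloud(d,cam(n))
    for t in ['boom','cup','top_disc','top_across','top_upright','top_cross']:
        for r in regions_of(n,t)[:3]:
            q=r['pixels']&(d>0)
            if r['p']>.35 and q.any(): print(n,t,round(r['p'],2),np.round(r['pixel']),np.round(np.median(C[q],0),3))
    c=proj([[.6,.16,.12]],cam(n))[0].astype(int); O.append(cv2.resize(im[c[1]-65:c[1]+65,c[0]-50:c[0]+50],(400,520),interpolation=cv2.INTER_CUBIC))
cv2.imwrite('pics/end.png',np.hstack(O)[...,::-1])
```

```text
26.475 [0.43300362 0.36317397 0.29654889] [ 0.20173947 -1.15283302  0.12113835]
scene boom 0.89 [212. 257.] [ 0.378 -0.303  0.013]
scene boom 0.6 [375. 152.] [0.653 0.169 0.245]
scene boom 0.57 [271. 232.] [ 0.451 -0.13   0.029]
scene cup 0.9 [372. 180.] [0.655 0.156 0.148]
scene cup 0.65 [427. 211.] [0.835 0.193 0.089]
scene top_disc 0.44 [295. 237.] [ 0.6   -0.181  0.134]
scene top_across 0.37 [362. 212.] [0.666 0.085 0.067]
scene top_upright 0.39 [341. 178.] [0.509 0.215 0.063]
side boom 0.71 [360. 318.] [ 0.36  -0.302  0.014]
side boom 0.7 [315. 184.] [0.593 0.096 0.068]
side boom 0.59 [314. 124.] [0.645 0.169 0.25 ]
side cup 0.9 [342. 145.] [0.808 0.2   0.09 ]
side cup 0.89 [309. 157.] [0.63  0.16  0.147]
side cup 0.6 [271. 186.] [0.502 0.217 0.059]
side top_disc 0.64 [285. 195.] [0.509 0.159 0.062]
side top_disc 0.51 [311. 207.] [0.524 0.052 0.062]
side top_across 0.58 [311. 206.] [0.524 0.051 0.061]
side top_cross 0.67 [312. 208.] [0.524 0.049 0.062]
side top_cross 0.54 [298. 198.] [0.515 0.104 0.062]
```

View pics/end.png

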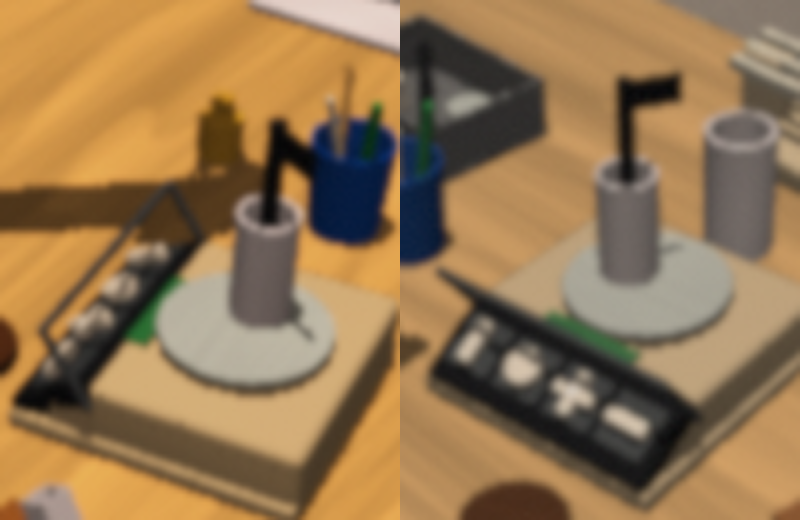

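The boom stands upright and free in the small cup on the pan, and all four keys are up. I'm handing the job in.

```bash
python3 -c "
from h import *
print(env.sign_off())"
```

```text
the job is handed in; nothing more can be done
None
```

The boom is weighed and the job is handed in at about 26.6 s of the 69 s. I pressed wake (disc) and zero (bar along the row), stood the boom in the small cup and let go, then pressed store (bar up the slope).

- **Key presses:** the force at the end of each press was about 9 N, 11 N and 12 N, well above the 5 N needed for full travel. For wake and zero it also rose steeply at the end, as against a hard stop. I judged the presses by force only, since key travel can't be read directly.
- **Rail:** while lining up on the zero key, a finger touched the guard rail with about 6–8 N. I backed off before pressing.
- **Boom:** the gripper only points straight down, so I pulled the boom almost out of its socket. I then used the socket lip to turn it from 30° to upright in the grip. It settled on the cup floor with about 9 N.
- **Final views:** both outside cameras show the boom upright and free in the cup, the cup standing on the pan, and all four keys up. The robot is clear and touching nothing. The decoy cup and yellow look-alike were not touched.
- **Disagreements:** the cameras and the TCP disagreed by about 5 mm on where the boom's foot was, and the networks sometimes mislabelled things. Neither affected the result.

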